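# Re-home the microscope stage from its key pods

### The arm

A 6-joint arm with a two-finger parallel gripper is mounted at the origin on a cart in front of the work surface, level with it; the furniture and walls round the work are solid. World frame = base frame: x ahead of the robot, y to its left, z up, the work surface at z = 0. Lengths are in m, angles in rad, forces in N, time in s.
With the tool pointing down it reaches from about 0.325 to 0.775 m from the base axis. Payload 5.5 kg.
Tool frame: the origin (TCP) lies between the finger pads; the fingertips stand 11 mm ahead of it and the grasp point (between the pads) lies 8 mm behind it; z points along the fingers, y is the direction in which the jaws open and shut (so a half turn about z gives the same grasp; the last joint's range is limited). The gripper opens to 88 mm and grips with 3 to 60 N. Pads are 20 mm wide; open, the fingers measure 115 mm over their backs; the gripper's body (75 mm by 178 mm) begins 61 mm behind the grasp point.
Start: joints at [-1.278, 0.091, 1.231, -0, 1.82, -0.057], TCP at [0.206, -0.564, 0.234] pointing down, gripper open.
Joint ranges: [-2.87, 2.87], [-0.86, 2.18], [0.17, 2.46], [-1.51, 4.65], [0.06, 2.69], [-2.65, 2.65]. Speed limits (rad/s): [2.57, 2.57, 3.01, 3.14, 3.14, 3.14].

### API

Orientations are given as [roll, pitch, yaw] about the fixed x, y, z axes, in that order (R = Rz(yaw) Ry(pitch) Rx(roll)).
In Python, from cell import env gives the robot as it stands.
- The arm moves only by the tool drive_tool, never from a script. Its argument "commands" is a list that holds one entry, the list of rows, each a list of 5 numbers: the shift along the tool's x, y, z in m, then the turn about the tool's z in degrees, then the closure, from -1 (fully open) to 1 (shut). In form: [[[dx, dy, dz, roll, grip], ...]]. A call has 1 to 5 rows; each row shifts and turns the commanded pose from where the row before left it, along the tool's axes as they then stand; what a row does not reach is not made up. A row lasts 1/10 s, in which the tool goes at most 50 mm and 8.59 degrees, less where a joint would pass 70% of its speed; a pose out of reach is approached as far as the arm can. A call with a gripper value outside its range is refused whole. The fingers move at their own pace and stop on an object; "force" is the grip in N (left out, the last holds). Time passes only in rows, so rows that do not move let the fingers close. It gives the time, the measured TCP pose, the force and the opening at its end, in the units of the state.
- env.read_state(): the state, without advancing time (a new reading comes with each control period).
- env.snapshot(name): name is "scene" or "top" or "wrist"; returns (picture, depth): 480x640x3 uint8, red, green, blue; 480x640 float32, m along the optical axis (not along the pixel's ray), 0 where there is no reading.
- env.camera_model(name): a dict with "fx", "fy", "cx", "cy" (pixels), "cam_to_world" (4x4, takes a point from camera to world coordinates); the wrist camera has in their place "T_tool_cam" (4x4, takes a point from camera to tool coordinates, whose origin is the TCP and whose axes are the flange's). Camera axes: x right, y down, z forward; pixel columns grow to the right and rows downward; lengths in m; the calibration is good to about 2 mm. A picture is of the moment at which its call begins: read the wrist's pose just before it. camera_model takes no time and is no camera call.
- env.sign_off(): hands the job in, once; it reports no verdict.
The state is a dict: "clock": time; "joint_pos": joint angles; "qd": joint speeds; "tau": joint torques, N m; "tcp_pos": TCP position; "eef_rot": TCP orientation; "force": force on the tool from outside, world axes, zero at the start; "moment": the same for the moment, N m; "finger_gap": finger opening in m.
Only numpy, scipy, OpenCV 4.12 (cv2) and the standard library are available. Lean on these libraries where they do the work, as an engineer would, in place of code of your own. Each camera call takes 0.05 s, during which the arm holds its last target. There are 200 camera calls.

### The job

Re-home the stage drive on the row of sloping key pods: press the long bar key, then the round flat key, then the square key, and then the round flat key once more. Press one key at a time by feel until it is well down, past two thirds of its travel (some 8 N), keep it there about half a second and let it spring right up before going to the next; the keys stand at uneven heights, and their stops are hard, so never push on a pod with more than 30 N. Leave the mushroom-shaped stop key unpressed, do not shift the things round about, and finish with all keys up and the hand clear.

Things in the scene. Friction and masses are not known exactly. Their poses are not given: they have to be found in the camera images.
- rail: Aluminium rail 104 x 330 x 10 mm fixed on the bench; origin at the centre of its underside, y along the row of pods. Four key pods stand on it side by side, 72 mm apart, their order differing from time to time; all have the rail's yaw.
- pod_bar: Grey pod fixed on the rail, 64 mm wide (y, along the row), 104 deep (x), 82 high. Its flat upper face slopes 30 degrees, low edge toward the robot: the face's outward normal = the key's axis = (-sin 30, 0, cos 30) degrees in the pod's axes (z up, x away from the robot). Origin: centre of its underside. Carries an oblong cap 24 mm (up the slope) by 52 mm (along the row) in a rectangular black collar.
- rim_bar (a point): Point on the axis of the bar key, level with its collar's rim, fixed to the pod (axes as the pod's, not tilted); the rim is 5 mm above the sloping face. The unpressed cap's top stands 15 to 25 mm out from here along the key's axis, differing from key to key and time to time: feel for it. It travels 12 mm inward and stops outside the rim.
- key_bar (a joint): Travel of the bar key into its pod, m, along its axis, square to the sloping face: 0 = up, 0.012 = on its stop. Its switch closes at 0.008. Spring return: about 2 N to start it, 7 N at 0.008, 9 N at the stop, which is hard.
- pod_round: Grey pod fixed on the rail, 64 mm wide (y, along the row), 104 deep (x), 82 high. Its flat upper face slopes 30 degrees, low edge toward the robot: the face's outward normal = the key's axis = (-sin 30, 0, cos 30) degrees in the pod's axes (z up, x away from the robot). Origin: centre of its underside. Carries a flat-topped round cap of 38 mm diameter in a round black collar.
- rim_round (a point): Point on the axis of the round key, level with its collar's rim, fixed to the pod (axes as the pod's, not tilted); the rim is 5 mm above the sloping face. The unpressed cap's top stands 15 to 25 mm out from here along the key's axis, differing from key to key and time to time: feel for it. It travels 12 mm inward and stops outside the rim.
- key_round (a joint): Travel of the round key into its pod, m, along its axis, square to the sloping face: 0 = up, 0.012 = on its stop. Its switch closes at 0.008. Spring return: about 2 N to start it, 7 N at 0.008, 9 N at the stop, which is hard.
- pod_square: Grey pod fixed on the rail, 64 mm wide (y, along the row), 104 deep (x), 82 high. Its flat upper face slopes 30 degrees, low edge toward the robot: the face's outward normal = the key's axis = (-sin 30, 0, cos 30) degrees in the pod's axes (z up, x away from the robot). Origin: centre of its underside. Carries a flat-topped square cap 36 by 36 mm in a square black collar.
- rim_square (a point): Point on the axis of the square key, level with its collar's rim, fixed to the pod (axes as the pod's, not tilted); the rim is 5 mm above the sloping face. The unpressed cap's top stands 15 to 25 mm out from here along the key's axis, differing from key to key and time to time: feel for it. It travels 12 mm inward and stops outside the rim.
- key_square (a joint): Travel of the square key into its pod, m, along its axis, square to the sloping face: 0 = up, 0.012 = on its stop. Its switch closes at 0.008. Spring return: about 2 N to start it, 7 N at 0.008, 9 N at the stop, which is hard.
- pod_dome: Grey pod fixed on the rail, 64 mm wide (y, along the row), 104 deep (x), 82 high. Its flat upper face slopes 30 degrees, low edge toward the robot: the face's outward normal = the key's axis = (-sin 30, 0, cos 30) degrees in the pod's axes (z up, x away from the robot). Origin: centre of its underside. Carries a mushroom-shaped stop key, a domed head of 52 mm diameter on a thin neck, in a round black collar.
- rim_dome (a point): Point on the axis of the dome key, level with its collar's rim, fixed to the pod (axes as the pod's, not tilted); the rim is 5 mm above the sloping face. The top of the dome stands 26 mm out from this point along the key's axis. This key is to be left alone.
- key_dome (a joint): Travel of the dome key into its pod, m, along its axis, square to the sloping face: 0 = up, 0.012 = on its stop. Its switch closes at 0.008. Spring return: about 2 N to start it, 7 N at 0.008, 9 N at the stop, which is hard.
- chip_box: Bystander: closed chip box, black with a clear lid, 50 x 50 x 18 mm, loose; origin at the centre of its underside.
- solvent: Bystander: small white dropper bottle, diameter 36 mm, 94 mm high, loose and standing; origin at the centre of its underside.
- brick: Bystander: black power supply brick, 46 x 98 x 30 mm, loose; origin at the centre of its underside.

How it is judged:
On the way, in this order (a step that is already met when the one before it is completed fails the run):
1. the long bar key is held down at least 8 mm of its 12 mm for 0.2 s, the other keys being up (value of joint key_bar above 0.008 m and value of joint each of key_round, key_square, key_dome below 0.0015 m), for 0.2 s.
2. it has sprung up again; all keys are up (value of joint each of key_bar, key_round, key_square, key_dome below 0.001 m), for 0.1 s.
3. the round flat key is held down at least 8 mm of its 12 mm for 0.2 s, the other keys being up (value of joint key_round above 0.008 m and value of joint each of key_bar, key_square, key_dome below 0.0015 m), for 0.2 s.
4. it has sprung up again; all keys are up (all of step 2), for 0.1 s.
5. the square key is held down at least 8 mm of its 12 mm for 0.2 s, the other keys being up (value of joint key_square above 0.008 m and value of joint each of key_bar, key_round, key_dome below 0.0015 m), for 0.2 s.
6. it has sprung up again; all keys are up (all of step 4), for 0.1 s.
7. the round flat key, the second time, is held down at least 8 mm of its 12 mm for 0.2 s, the other keys being up (all of step 3), for 0.2 s.
8. it has sprung up again; all keys are up (all of step 6), for 0.1 s.
At the end, for the whole second after the job is handed in: All four keys are up again (within 1 mm of their rest) and the three bystanders stand within 15 mm of where they were (all of step 8 and distance of each of chip_box, solvent, brick from where it was at the start of the episode below 0.015 m); the robot touches nothing.
It fails at once if the mushroom-shaped stop key is pressed in by 2 mm or more (value of joint key_dome above 0.002 m).
It fails at once if two keys are pressed in by more than 3 mm at once (value of joint each of key_bar, key_round above 0.003 m or value of joint each of key_bar, key_square above 0.003 m or value of joint each of key_round, key_square above 0.003 m).
It fails at once if a pod or its key is pushed with more than 30 N (contact force between anything else and pod_bar above 30 N or contact force between anything else and pod_round above 30 N or contact force between anything else and pod_square above 30 N or contact force between anything else and pod_dome above 30 N).
It fails at once if a bystander is shifted by more than 15 mm (distance of any of chip_box, solvent, brick from where it was at the start of the episode above 0.015 m).
It also fails if it takes over 58 s, if anything falls off the work surface, if the arm or the gripper's body presses on something with over 40 N, if the wrist force passes 120 N, or if a joint passes its speed limit or range.

## Working session

There is one attempt and no reset: what is moved stays moved. The work goes in short steps, Python scripts to look and compute and a tool call to move; the robot and the scene stay as the last step left them, time stands still between calls to the robot, and variables do not carry over. Pictures are saved under pics/ and viewed, about 8 in all and at most 12, crops included, and the job is handed in when it is done.

Besides the shell and the picture viewer there is one more tool, called after "Emit:" by a JSON object that holds its "fn" and its "kwargs", one argument or row to a line. drive_tool: Moves the arm, as the interface text tells. Its arguments: {"type":"object","properties":{"commands":{"type":"array"},"force":{"type":"number"}},"required":["commands"]}

```bash
mkdir -p pics; ls; python3 - <<'E'
from cell import env
import cv2,numpy as np
s=env.read_state();print(s)
for n in("scene","top"):
    im,d=env.snapshot(n);np.savez(f"pics/{n}.npz",im=im,d=d)
    cv2.imwrite(f"pics/{n}.png",im[:,:,::-1]);m=env.camera_model(n);print(n,m)
print(env.camera_model("wrist"))
E
```

```text
pics
{'clock': 0.0, 'joint_pos': array([-1.27770377e+00,  9.18553358e-02,  1.23184972e+00, -7.40505211e-06,
        1.81982121e+00, -5.66722296e-02]), 'qd': array([ 7.35728974e-05,  1.62452275e-04, -1.27662591e-03,  4.98835813e-04,
        1.96482069e-03,  4.06235167e-04]), 'tau': array([-2.06930570e-03, -4.46457052e+01, -4.06445074e+01,  6.94461563e-02,
        2.94677052e-02, -1.55884040e-04]), 'tcp_pos': array([ 0.20553818, -0.56340388,  0.23252941]), 'eef_rot': array([-3.13966174e+00, -1.02354698e-04,  3.49762873e-01]), 'force': array([-0.00471415,  0.4898976 , -0.01316231]), 'moment': array([ 0.00787958, -0.00815009, -0.01525562]), 'finger_gap': 0.08768462612142525}
scene {'fx': 466.7325452534173, 'fy': 466.7325452534173, 'cx': 317.88607634723536, 'cy': 235.91016862523333, 'cam_to_world': array([[-0.811591  , -0.37311597,  0.44956035,  0.29019498],
       [-0.58415309,  0.53041632, -0.61434819,  0.60549778],
       [-0.00923102, -0.76121154, -0.64843796,  0.62760368],
       [ 0.        ,  0.        ,  0.        ,  1.        ]])}
top {'fx': 437.7265831943983, 'fy': 437.7265831943983, 'cx': 313.9775385443857, 'cy': 243.78634220111877, 'cam_to_world': array([[ 0.00697065, -0.99219431,  0.12450648,  0.57255069],
       [-0.99990534, -0.00543884,  0.01263867,  0.06783721],
       [-0.01186284, -0.12458279, -0.9921383 ,  0.97100408],
       [ 0.        ,  0.        ,  0.        ,  1.        ]])}
{'fx': 351.4517157811471, 'fy': 351.4517157811471, 'cx': 314.56392489441373, 'cy': 243.4804359003146, 'T_tool_cam': array([[ 1.56389903e-04, -9.70814820e-01, -2.39830274e-01,
         6.64036225e-02],
       [ 9.99999984e-01,  1.31731773e-04,  1.18845476e-04,
        -4.24646040e-04],
       [-8.37836823e-05, -2.39830289e-01,  9.70814826e-01,
        -1.51561935e-01],
       [ 0.00000000e+00,  0.00000000e+00,  0.00000000e+00,
         1.00000000e+00]])}
```

View pics/scene.png

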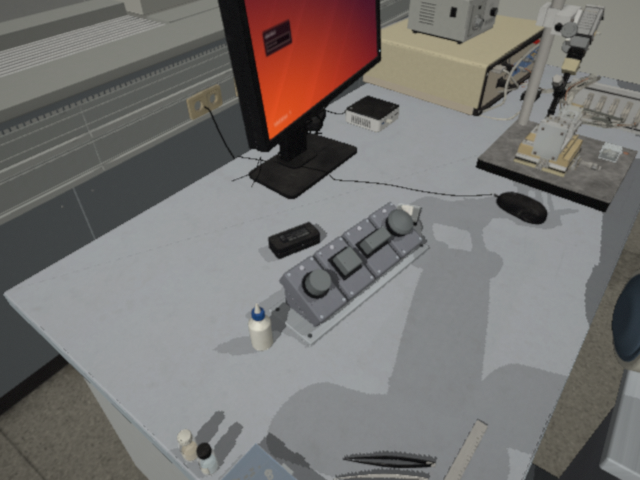

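View pics/top.png

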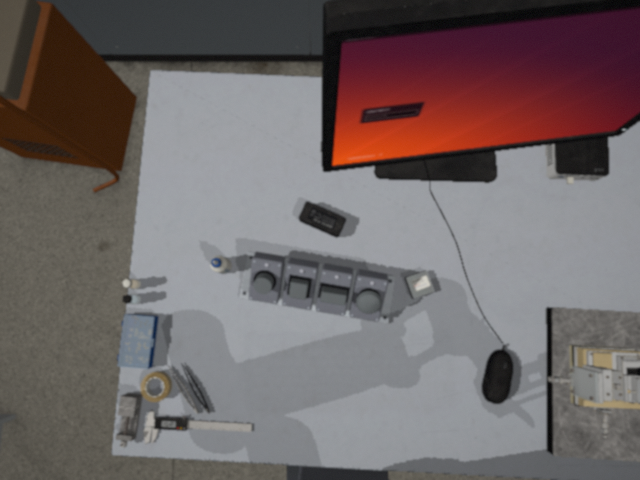

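The scene view shows four pods: round flat (317,282), square (346,262), bar (373,243) and dome (402,220). In the top view they are at (265,285), (300,287), (333,293) and (368,300). The solvent bottle is beside the round pod, the brick is behind the row, and the chip box is next to the dome.

```bash
cat > h.py <<'E'
import numpy as np,cv2
from scipy.spatial.transform import Rotation as Ro
def cloud(d,m,T):
    v,u=np.mgrid[:480,:640]
    P=np.stack([(u-m["cx"])/m["fx"]*d,(v-m["cy"])/m["fy"]*d,d],-1)
    return P@T[:3,:3].T+T[:3,3]
def analyse(P,ok,yaw=None):
    """P HxWx3 world points, ok mask of row; fits the sloping face, lists caps by height above it"""
    Q=P[ok]; rng=np.random.default_rng(0); best=None
    for _ in range(400):
        a,b,c=Q[rng.choice(len(Q),3)]
        n=np.cross(b-a,c-a); l=np.linalg.norm(n)
        if l<1e-5: continue
        n=n/l*np.sign(n[2])
        if abs(n[2]-np.cos(np.pi/6))>.06: continue
        k=np.abs((Q-a)@n)<.0025
        if best is None or k.sum()>best.sum(): best=k
    c=Q[best].mean(0); n=np.linalg.svd(Q[best]-c,full_matrices=False)[2][2]; n*=np.sign(n[2])
    return c,n,best.sum()
E
python3 - <<'E'
from h import *
from cell import env
for n in("top","scene"):
    z=np.load(f"pics/{n}.npz");m=env.camera_model(n);P=cloud(z["d"],m,m["cam_to_world"])
    W=P[...,:2]
    ok=(P[...,2]>.02)&(P[...,2]<.14)&(z["d"]>0)
    bx=(slice(240,330),slice(235,400)) if n=="top" else (slice(200,345),slice(280,432))
    b=np.zeros_like(ok);b[bx]=1;ok&=b
    nl,lab,st,_=cv2.connectedComponentsWithStats(ok.astype(np.uint8));i=1+np.argmax(st[1:,4]);ok=lab==i
    r=cv2.minAreaRect((P[ok][:,:2]*1000).astype(np.float32));print(n,ok.sum(),r, P[ok].min(0),P[ok].max(0), "bench z",np.median(P[380:400,300:340,2]))
    c,nn,k=analyse(P,ok);yaw=np.arctan2(-nn[1],-nn[0]);print("plane",c,nn,k,"tilt",np.degrees(np.arccos(nn[2])),"yaw",np.degrees(yaw))
    h=((P-c)@nn);cap=(ok&(h>.011)&(h<.05)).astype(np.uint8)
    nl,lab,st,ce=cv2.connectedComponentsWithStats(cap)
    for i in range(1,nl):
        if st[i,4]<25: continue
        q=P[lab==i];hh=h[lab==i];t=hh>np.percentile(hh,70)-.003
        print(st[i,4],ce[i].round(),"top h",np.percentile(hh,[10,50,90]).round(4),"cen top",q[t].mean(0).round(4))
E
```

```text
top 1560 ((581.4815673828125, -32.386775970458984), (64.27023315429688, 100.88056945800781), 80.68693542480469) [ 0.52920496 -0.07090234  0.02672267] [0.63425625 0.0055666  0.10395064] bench z -0.0004764053537104074
plane [ 0.57838649 -0.02966201  0.06901893] [-0.49274425  0.08903186  0.86560755] 702 tilt 30.047847842646366 yaw -10.242026249314081
470 [368. 301.] top h [0.02   0.0266 0.0308] cen top [ 0.5635 -0.0294  0.0941]
scene 8050 ((589.9378051757812, 35.094573974609375), (359.799072265625, 99.80448150634766), 81.66336059570312) [ 0.52718467 -0.14820098  0.02007611] [0.66489396 0.21831789 0.10317725] bench z 0.00041772021894287414
plane [0.59020085 0.09370234 0.06515326] [-0.49673719  0.08138135  0.8640771 ] 4079 tilt 30.222511079458144 yaw -9.304213791095094
492 [400. 221.] top h [0.0197 0.0267 0.0306] cen top [ 0.5618 -0.0279  0.0937]
403 [375. 239.] top h [0.0181 0.0285 0.0304] cen top [0.5733 0.0421 0.0939]
445 [347. 259.] top h [0.0171 0.0225 0.024 ] cen top [0.5877 0.1122 0.0883]
467 [318. 281.] top h [0.0187 0.0263 0.0281] cen top [0.5973 0.1833 0.0917]
```

```bash
cat >> h.py <<'E'
YAW=np.radians(-9.3)
CAP=dict(bar=[.573,.042,.094],square=[.5877,.1122,.0883],round=[.5973,.1833,.0917])
def to_tool(name,off,s,ex=.010):
    """shift in tool axes to bring the fingertips' far edge to off m out from the cap's top"""
    y=YAW;tx=np.array([np.cos(y),np.sin(y),0]);n=np.array([-.5*np.cos(y),-.5*np.sin(y),.866])
    t=np.array(CAP[name])-ex*tx+[0,0,.011]+off*n
    R=Ro.from_euler("xyz",s["eef_rot"]).as_matrix()
    return t,R.T@(t-s["tcp_pos"])
E
python3 - <<'E'
from h import *
from cell import env
s=env.read_state()
for k in CAP: print(k,to_tool(k,.03,s))
for n in("top","scene"):
    z=np.load(f"pics/{n}.npz");m=env.camera_model(n);P=cloud(z["d"],m,m["cam_to_world"])[z["d"]>0]
    g=P[(P[:,2]>.11)]
    H,_,_=np.histogram2d(g[:,0],g[:,1],[np.arange(0,1.01,.1),np.arange(-.8,.61,.1)])
    print(n,"rows x 0..1, cols y -.8..\n",H.astype(int))
    k=(np.abs(P[:,1]-.05)<.3)&(P[:,2]>.15);print("monitor min x",np.percentile(P[k][:,0],[0,1,5]) if k.any() else None)
E
```

```text
bar (array([0.54832861, 0.0460401 , 0.13098   ]), array([ 0.53087249, -0.45491357,  0.10248348]))
square (array([0.56302861, 0.1162401 , 0.12528   ]), array([ 0.56873823, -0.51581517,  0.10829727]))
round (array([0.57262861, 0.1873401 , 0.12868   ]), array([ 0.60212203, -0.57932644,  0.10501536]))
top rows x 0..1, cols y -.8..
 [[    0     0     0     0     0     0     0     0     0     0     0     0
      0     0]
 [    0     0     0     0     0     0     0     0     0     0     0     0
      0     0]
 [    0     0     0     0     0     0     0     0     0     0     0     0
      0     0]
 [    0     0    91   181     0     0     0     0     0     0     0     0
      0     0]
 [    0     0   338  1304     0     0     0     0     0     0     0     0
      0     0]
 [    0     0     0     0     0     0     0     0     0     0     0     0
      0     0]
 [    0     0     0     0     0     0     0     0     0     0     0     0
      0     0]
 [    0     0     0     0     0     0     0     0     0     0     0     0
      0     0]
 [    0     0     0  1632  5145  9633 10976 12191  8832   
[... 282 characters left out ...]
    0    0    0    0    0    0    0  661  452    0    0    0    0]
 [   0    0    0    0    0    0    0   11 1051    0    0    0    0    0]
 [   0    1  212  134    0    0    0    0    0    0    0    0    0    0]
 [   8 1158 1391  860    0    0    0    0    0    0    0    0    0    0]
 [ 110 1458   22    0    0    0    0    0    0    0    0    0    0    0]
 [ 541  423    0    0    0    0    0    0    0    0    0    0    0    0]
 [1040  709    0    0    0    0    0    0    0    0    0    0    0    0]
 [1536  581    0 1028 1471 2053 2846 3987 5761    0    0    0    0    0]
 [ 983  371    0    1    0   36    3    0    0    0    0    0    0    0]]
monitor min x [0.17432947 0.18866009 0.20536174]
```

Emit:
{"fn": "drive_tool", "kwargs": {
  "commands": [
    [[0.017,-0.036,0,0,1],[0.017,-0.036,0,0,1],[0.017,-0.036,0,0,1],[0.017,-0.036,0,0,1],[0.017,-0.036,0,0,1]]
  ],
  "force": 20
}}

```text
clock: 0.6
tcp_pos: [0.2236, -0.3638, 0.233]
eef_rot: [-3.141, -0.0, 0.349]
force: [0.0, 0.6, 0.3]
finger_gap: 0.0513
```

Emit:
{"fn": "drive_tool", "kwargs": {
  "commands": [
    [[0.017,-0.036,0,0,1],[0.017,-0.036,0,0,1],[0.017,-0.036,0,0,1],[0,0,0,7.3,1],[0,0,0,7.3,1]]
  ]
}}

```text
clock: 1.1
tcp_pos: [0.2349, -0.2455, 0.2338]
eef_rot: [3.14, -0.001, 0.092]
force: [0.2, -1.1, -0.1]
finger_gap: 0.0113
```

Emit:
{"fn": "drive_tool", "kwargs": {
  "commands": [
    [[0,0,0,7.3,1],[0,0,0,7.3,1],[0,0,0,0,1]]
  ]
}}

```text
clock: 1.4
tcp_pos: [0.2346, -0.2464, 0.2333]
eef_rot: [-3.141, 0.0, -0.161]
force: [-0.4, -0.0, 0.6]
finger_gap: 0.0005
```

```bash
python3 - <<'E'
from h import *
from cell import env
s=env.read_state();print(s["clock"],s["tcp_pos"],np.degrees(s["eef_rot"]),s["joint_pos"],s["force"],s["finger_gap"]);print(to_tool("bar",.09,s))
E
```

```text
1.4 [ 0.23462193 -0.24635992  0.23332848] [-1.79982994e+02  1.93522871e-02 -9.21444519e+00] [-9.09891252e-01 -6.21949343e-01  1.82270208e+00 -1.35540976e-05
  1.94128939e+00  8.21722627e-01] [-0.41194476 -0.01177178  0.60479446] 0.00047237813537792276
(array([0.51872294, 0.05088821, 0.18294   ]), array([ 0.23285359, -0.33889058,  0.05041042]))
```

Emit:
{"fn": "drive_tool", "kwargs": {
  "commands": [
    [[0.026,-0.038,0,0,1],[0.026,-0.038,0,0,1],[0.026,-0.038,0,0,1],[0.026,-0.038,0,0,1],[0.026,-0.038,0,0,1]]
  ]
}}

```text
clock: 1.9
tcp_pos: [0.3942, -0.0779, 0.2335]
eef_rot: [3.141, -0.0, -0.156]
force: [0.2, -1.8, 0.2]
finger_gap: 0.0006
```

Emit:
{"fn": "drive_tool", "kwargs": {
  "commands": [
    [[0.026,-0.038,0,0,1],[0.026,-0.038,0,0,1],[0.026,-0.038,0,0,1],[0.025,-0.035,0,0,1],[0,0,0,0,1]]
  ]
}}

```text
clock: 2.4
tcp_pos: [0.5204, 0.0545, 0.2308]
eef_rot: [-3.141, 0.004, -0.152]
force: [-0.4, -0.9, -0.8]
finger_gap: 0.0004
```

```bash
python3 - <<'E'
from h import *
from cell import env
s=env.read_state();print(s["clock"],s["tcp_pos"],np.degrees(s["eef_rot"]),s["joint_pos"],s["force"])
im,d=env.snapshot("wrist");cv2.imwrite("pics/w1.png",im[:,:,::-1])
m=env.camera_model("wrist");T=np.eye(4);T[:3,:3]=Ro.from_euler("xyz",s["eef_rot"]).as_matrix();T[:3,3]=s["tcp_pos"]
P=cloud(d,m,T@m["T_tool_cam"]);np.savez("pics/w1.npz",im=im,d=d,P=P)
ok=(d>0)&(P[...,2]>.02)&(P[...,2]<.13)&(P[...,0]>.5)
c,n,k=analyse(P,ok);print(c,n,k,np.degrees(np.arccos(n[2])),np.degrees(np.arctan2(-n[1],-n[0])))
h=(P-c)@n;nl,lab,st,ce=cv2.connectedComponentsWithStats((ok&(h>.012)&(h<.05)).astype(np.uint8))
for i in range(1,nl):
    if st[i,4]<200: continue
    q=P[lab==i];hh=h[lab==i];t=hh>np.percentile(hh,70)-.003
    r=cv2.minAreaRect((q[t][:,:2]*1000).astype(np.float32))
    print(st[i],ce[i].round(),np.percentile(hh,[10,50,90]).round(4),q[t].mean(0).round(4),r)
E
```

```text
2.4 [0.5204042  0.05445506 0.2307607 ] [-179.97408186    0.24918776   -8.69735937] [ 3.84149327e-02 -1.12377426e-01  1.43783710e+00  1.30695392e-03
  1.82031796e+00  1.76132989e+00] [-0.36100342 -0.94335288 -0.84995896]
[0.60217652 0.07870887 0.07301129] [-0.4929586   0.08049309  0.86632135] 17964 29.966069446793046 -9.273740223445037
[ 378  133   64   58 2833] [410. 162.] [0.0203 0.0269 0.0306] [ 0.5652 -0.0293  0.0953] ((565.0172729492188, -29.92645263671875), (40.61622619628906, 36.119014739990234), 80.95166778564453)
[ 120  136   54   49 1961] [146. 160.] [0.0175 0.0265 0.0274] [0.6    0.1818 0.0929] ((599.60546875, 182.5231170654297), (36.62575149536133, 33.260902404785156), 69.85213470458984)
[ 209  138   51   44 1954] [235. 159.] [0.0177 0.0226 0.0236] [0.5907 0.1108 0.0897] ((590.5796508789062, 111.2627182006836), (35.90890884399414, 31.34872817993164), 80.74119567871094)
[ 290  145   66   37 2240] [322. 163.] [0.0178 0.0287 0.0298] [0.5758 0.0409 0.0949] ((575.7701416015625, 40.94701385498047), (51.65097427368164, 21.452787399291992), 79.58045196533203)
```

View pics/w1.png

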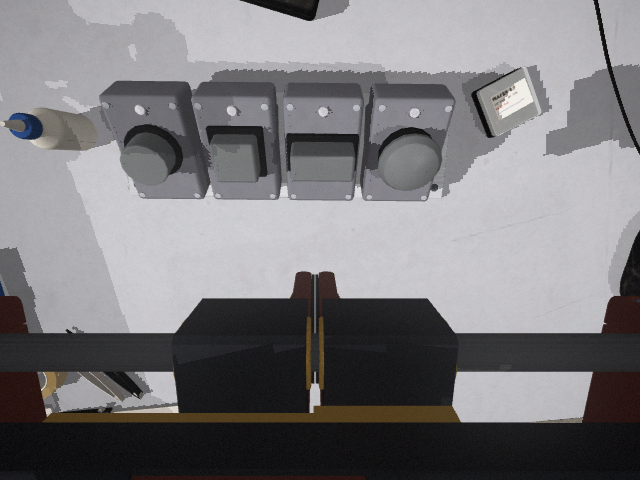

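The wrist view shows the round flat key (150,160), square (235,158), bar (322,160) and dome (410,160), with the fingertips at (315,285). The positions agree with the scene view within 3 mm, and the sizes and 30° slope fit.

```bash
sed -i 's/^CAP=.*/CAP=dict(bar=[.5755,.0412,.0945],square=[.590,.1115,.089],round=[.599,.1825,.0923])/' h.py; cat > st.py <<'E'
import sys
from h import *
from cell import env
s=env.read_state();print(s["clock"],s["tcp_pos"].round(4),np.degrees(s["eef_rot"]).round(2),s["force"].round(2))
print(to_tool(sys.argv[1],float(sys.argv[2]),s)[1].round(4))
E
python3 st.py bar .02
```

```text
2.45 [0.5192 0.0527 0.2316] [179.96   0.23  -8.8 ] [-0.44 -0.72  0.44]
[0.0378 0.0025 0.1086]
```

Emit:
{"fn": "drive_tool", "kwargs": {
  "commands": [
    [[0.013,0.001,0.036,0.5,1],[0.013,0.001,0.036,0,1],[0.012,0,0.034,0,1],[0,0,0,0,1],[0,0,0,0,1]]
  ]
}}

```text
clock: 2.95
tcp_pos: [0.5551, 0.0421, 0.1282]
eef_rot: [3.141, 0.001, -0.168]
force: [-0.1, 0.3, 0.6]
finger_gap: 0.0007
```

```bash
python3 st.py bar .005; python3 st.py round .04
```

```text
2.95 [0.5551 0.0421 0.1282] [ 1.7998e+02  6.0000e-02 -9.6500e+00] [-0.13  0.26  0.57]
[ 0.0078 -0.0025  0.0183]
2.95 [0.5551 0.0421 0.1282] [ 1.7998e+02  6.0000e-02 -9.6500e+00] [-0.13  0.26  0.57]
[-0.0102 -0.1456 -0.0098]
```

Emit:
{"fn": "drive_tool", "kwargs": {
  "commands": [
    [[0.004,-0.002,0.009,0,1],[0.004,0,0.009,0,1],[0,0,0,0,1],[0,0,0,0,1]]
  ]
}}

```text
clock: 3.35
tcp_pos: [0.564, 0.0435, 0.1099]
eef_rot: [3.142, -0.0, -0.168]
force: [0.6, 0.1, -0.2]
finger_gap: 0.0004
```

Emit:
{"fn": "drive_tool", "kwargs": {
  "commands": [
    [[0.001,0,0.0017,0,1],[0,0,0,0,1]]
  ]
}}

```text
clock: 3.55
tcp_pos: [0.5651, 0.0433, 0.1081]
eef_rot: [-3.141, -0.0, -0.168]
force: [-0.1, 1.1, -0.6]
finger_gap: 0.0005
```

Emit:
{"fn": "drive_tool", "kwargs": {
  "commands": [
    [[0.001,0,0.0017,0,1],[0,0,0,0,1]]
  ]
}}

```text
clock: 3.75
tcp_pos: [0.5662, 0.0432, 0.1065]
eef_rot: [-3.141, -0.0, -0.168]
force: [-0.5, 0.2, 3.7]
finger_gap: 0.0004
```

Emit:
{"fn": "drive_tool", "kwargs": {
  "commands": [
    [[0.001,0,0.0017,0,1],[0,0,0,0,1]]
  ]
}}

```text
clock: 3.95
tcp_pos: [0.5672, 0.043, 0.1048]
eef_rot: [-3.141, -0.001, -0.169]
force: [-0.8, -0.1, 3.3]
finger_gap: 0.0005
```

Emit:
{"fn": "drive_tool", "kwargs": {
  "commands": [
    [[0.001,0,0.0017,0,1],[0,0,0,0,1]]
  ]
}}

```text
clock: 4.15
tcp_pos: [0.5682, 0.0428, 0.103]
eef_rot: [-3.141, -0.0, -0.169]
force: [-1.5, 0.7, 5.7]
finger_gap: 0.0003
```

Emit:
{"fn": "drive_tool", "kwargs": {
  "commands": [
    [[0.001,0,0.0017,0,1],[0,0,0,0,1]]
  ]
}}

```text
clock: 4.35
tcp_pos: [0.5692, 0.0427, 0.1013]
eef_rot: [-3.141, -0.0, -0.169]
force: [-1.6, 0.5, 5.0]
finger_gap: 0.0004
```

Emit:
{"fn": "drive_tool", "kwargs": {
  "commands": [
    [[0.001,0,0.0017,0,1],[0,0,0,0,1],[0,0,0,0,1]]
  ]
}}

```text
clock: 4.65
tcp_pos: [0.57, 0.0426, 0.0999]
eef_rot: [-3.141, -0.0, -0.168]
force: [-2.3, 0.4, 5.4]
finger_gap: 0.0001
```

```bash
python3 st.py bar 0
```

```text
4.65 [0.57   0.0426 0.0999] [-1.7999e+02 -2.0000e-02 -9.6500e+00] [-2.3   0.39  5.39]
[-0.0044  0.0005 -0.0056]
```

Emit:
{"fn": "drive_tool", "kwargs": {
  "commands": [
    [[0.0005,0,0.0009,0,1],[0,0,0,0,1]]
  ]
}}

```text
clock: 4.85
tcp_pos: [0.5706, 0.0425, 0.0991]
eef_rot: [-3.141, -0.0, -0.169]
force: [-3.1, 1.1, 6.4]
finger_gap: 0.0003
```

Emit:
{"fn": "drive_tool", "kwargs": {
  "commands": [
    [[0,0,0,0,1]]
  ]
}}

```text
clock: 4.95
tcp_pos: [0.5705, 0.0425, 0.0991]
eef_rot: [-3.141, -0.0, -0.169]
force: [-3.0, 0.4, 5.5]
finger_gap: 0.0004
```

Emit:
{"fn": "drive_tool", "kwargs": {
  "commands": [
    [[0.0005,0,0.0009,0,1],[0,0,0,0,1]]
  ]
}}

```text
clock: 5.15
tcp_pos: [0.571, 0.0424, 0.0982]
eef_rot: [-3.141, -0.0, -0.169]
force: [-2.7, 0.3, 7.0]
finger_gap: 0.0006
```

Emit:
{"fn": "drive_tool", "kwargs": {
  "commands": [
    [[0,0,0,0,1]]
  ]
}}

```text
clock: 5.25
tcp_pos: [0.571, 0.0424, 0.0983]
eef_rot: [-3.141, -0.0, -0.168]
force: [-2.6, 0.4, 6.7]
finger_gap: 0.0003
```

Emit:
{"fn": "drive_tool", "kwargs": {
  "commands": [
    [[0.0004,0,0.0007,0,1],[0,0,0,0,1]]
  ]
}}

```text
clock: 5.45
tcp_pos: [0.5713, 0.0424, 0.0976]
eef_rot: [-3.141, -0.0, -0.168]
force: [-5.0, 0.8, 6.4]
finger_gap: 0.0008
```

Emit:
{"fn": "drive_tool", "kwargs": {
  "commands": [
    [[0,0,0,0,1],[0,0,0,0,1]]
  ]
}}

```text
clock: 5.65
tcp_pos: [0.5713, 0.0424, 0.0977]
eef_rot: [-3.141, -0.0, -0.168]
force: [-4.0, 1.6, 7.2]
finger_gap: 0.0004
```

Emit:
{"fn": "drive_tool", "kwargs": {
  "commands": [
    [[0,0,0,0,1],[0,0,0,0,1]]
  ]
}}

```text
clock: 5.85
tcp_pos: [0.5713, 0.0423, 0.0977]
eef_rot: [-3.141, -0.0, -0.168]
force: [-4.0, 0.4, 7.3]
finger_gap: 0.0007
```

```bash
cat > chk.py <<'E'
# cap height above the sloping face, per key, from the scene camera
import sys
from h import *
from cell import env
z=np.load("pics/scene.npz");m=env.camera_model("scene");T=m["cam_to_world"]
im,d=env.snapshot("scene")
n=np.array([-.5*np.cos(YAW),-.5*np.sin(YAW),.866]);t=np.array([-np.sin(YAW),np.cos(YAW),0]);up=np.cross(t,n)
A,B=cloud(z["d"],m,T),cloud(d,m,T)
c=np.array([.5902,.0937,.06515])
C=dict(CAP,dome=[.5645,-.0293,.095])
for k,p in C.items():
    u,v=np.abs((A-p)@t),np.abs((A-p)@up);h=(A-c)@n
    a=(u<.016)&(v<.009)&(h>.018)&(h<.04)
    hb=((B-c)@n)[a];hb=hb[(hb>.004)&(hb<.034)]
    print(k,a.sum(),len(hb),"before",np.median(h[a]).round(4),"now",np.percentile(hb,[10,25,50,75,90]).round(4))
if len(sys.argv)>1: cv2.imwrite(sys.argv[1],cv2.resize(im[180:340,230:450,::-1],None,fx=3,fy=3))
E
python3 chk.py pics/s2.png
```

```text
bar 150 49 before 0.0293 now [0.0189 0.021  0.0264 0.0303 0.0324]
square 174 174 before 0.023 now [0.0216 0.0221 0.0228 0.0237 0.0244]
round 204 203 before 0.0268 now [0.025  0.0259 0.0267 0.0275 0.028 ]
dome 134 134 before 0.0299 now [0.0272 0.0288 0.0299 0.0308 0.0317]
```

View pics/s2.png

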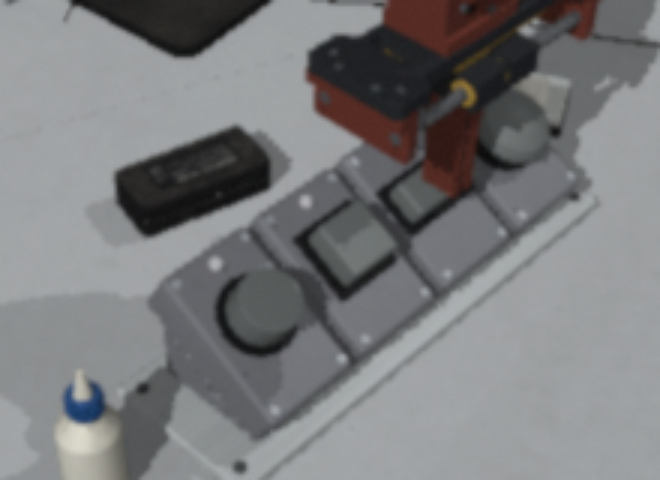

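The crop shows the bar key sunk under the fingertips at (430,190), with the other three up and the dome clear. Now I release it.

Emit:
{"fn": "drive_tool", "kwargs": {
  "commands": [
    [[-0.005,0,-0.009,0,1],[-0.005,0,-0.009,0,1],[0,0,-0.02,0,1],[0,0,-0.005,0,1],[0,0,0,0,1]]
  ]
}}

```text
clock: 6.4
tcp_pos: [0.562, 0.0439, 0.1408]
eef_rot: [-3.141, -0.002, -0.169]
force: [0.2, -0.1, -0.8]
finger_gap: 0.0005
```

```bash
python3 chk.py; python3 st.py round .020
```

```text
bar 150 149 before 0.0293 now [0.0277 0.0285 0.0293 0.03   0.0307]
square 174 173 before 0.023 now [0.0217 0.0222 0.0231 0.0237 0.0244]
round 204 204 before 0.0268 now [0.0253 0.0259 0.0266 0.0274 0.028 ]
dome 134 131 before 0.0299 now [0.0273 0.0285 0.0298 0.031  0.0318]
6.45 [0.5615 0.0439 0.1397] [ 1.80e+02 -2.00e-02 -9.66e+00] [ 0.09  0.76 -0.15]
[-0.0064 -0.1428  0.0191]
```

Emit:
{"fn": "drive_tool", "kwargs": {
  "commands": [
    [[-0.002,-0.036,0,0,1],[-0.002,-0.036,0,0,1],[-0.002,-0.036,0,0,1],[0,-0.035,0,0,1],[0,0,0.005,0,1]]
  ]
}}

```text
clock: 6.95
tcp_pos: [0.5792, 0.1896, 0.1336]
eef_rot: [-3.141, 0.001, -0.164]
force: [-0.2, -1.0, -0.4]
finger_gap: 0.0002
```

Emit:
{"fn": "drive_tool", "kwargs": {
  "commands": [
    [[0,0,0.014,0,1],[0,0,0,0,1],[0,0,0,0,1]]
  ]
}}

```text
clock: 7.25
tcp_pos: [0.579, 0.1845, 0.1195]
eef_rot: [3.14, 0.002, -0.17]
force: [0.1, 0.3, 0.4]
finger_gap: 0.0007
```

```bash
python3 st.py round .004
```

```text
7.25 [0.579  0.1845 0.1195] [ 1.7992e+02  1.3000e-01 -9.7400e+00] [0.11 0.29 0.45]
[ 0.0081 -0.0014  0.0127]
```

Emit:
{"fn": "drive_tool", "kwargs": {
  "commands": [
    [[0.004,-0.001,0.006,0,1],[0.004,0,0.0065,0,1],[0,0,0,0,1],[0,0,0,0,1]]
  ]
}}

```text
clock: 7.65
tcp_pos: [0.5876, 0.1852, 0.1081]
eef_rot: [3.141, 0.001, -0.169]
force: [-0.2, 0.4, 0.2]
finger_gap: 0.0006
```

Emit:
{"fn": "drive_tool", "kwargs": {
  "commands": [
    [[0.001,0,0.0017,0,1],[0,0,0,0,1],[0,0,0,0,1]]
  ]
}}

```text
clock: 7.95
tcp_pos: [0.5886, 0.1854, 0.1069]
eef_rot: [-3.141, -0.0, -0.168]
force: [-0.2, -0.0, -0.2]
finger_gap: 0.0007
```

Emit:
{"fn": "drive_tool", "kwargs": {
  "commands": [
    [[0.001,0,0.0017,0,1],[0,0,0,0,1],[0,0,0,0,1]]
  ]
}}

```text
clock: 8.25
tcp_pos: [0.5896, 0.1852, 0.1049]
eef_rot: [3.142, 0.0, -0.169]
force: [-0.4, 0.6, -0.6]
finger_gap: 0.0006
```

Emit:
{"fn": "drive_tool", "kwargs": {
  "commands": [
    [[0.001,0,0.0017,0,1],[0,0,0,0,1],[0,0,0,0,1]]
  ]
}}

```text
clock: 8.55
tcp_pos: [0.5905, 0.1851, 0.1036]
eef_rot: [-3.141, 0.0, -0.169]
force: [-0.8, 0.5, 2.6]
finger_gap: 0.0005
```

Emit:
{"fn": "drive_tool", "kwargs": {
  "commands": [
    [[0.001,0,0.0017,0,1],[0,0,0,0,1],[0,0,0,0,1]]
  ]
}}

```text
clock: 8.85
tcp_pos: [0.5916, 0.1849, 0.1018]
eef_rot: [-3.141, -0.0, -0.168]
force: [-1.7, 0.5, 2.4]
finger_gap: 0.0002
```

Emit:
{"fn": "drive_tool", "kwargs": {
  "commands": [
    [[0.001,0,0.0017,0,1],[0.001,0,0.0017,0,1],[0,0,0,0,1]]
  ]
}}

```text
clock: 9.15
tcp_pos: [0.5936, 0.1846, 0.0983]
eef_rot: [-3.141, 0.0, -0.169]
force: [-3.1, 0.4, 4.9]
finger_gap: 0.0007
```

Emit:
{"fn": "drive_tool", "kwargs": {
  "commands": [
    [[0.001,0,0.0017,0,1],[0,0,0,0,1],[0,0,0,0,1]]
  ]
}}

```text
clock: 9.45
tcp_pos: [0.5944, 0.1845, 0.0969]
eef_rot: [-3.141, 0.0, -0.168]
force: [-3.8, 0.8, 5.2]
finger_gap: 0.0005
```

Emit:
{"fn": "drive_tool", "kwargs": {
  "commands": [
    [[0.0005,0,0.0009,0,1],[0,0,0,0,1],[0,0,0,0,1]]
  ]
}}

```text
clock: 9.75
tcp_pos: [0.5949, 0.1844, 0.0961]
eef_rot: [-3.141, 0.0, -0.168]
force: [-3.6, 0.3, 6.6]
finger_gap: 0.0005
```

```bash
python3 chk.py; python3 st.py round .0
```

```text
bar 150 150 before 0.0293 now [0.0281 0.0284 0.0292 0.0299 0.0308]
square 174 172 before 0.023 now [0.0215 0.0222 0.0229 0.0236 0.0244]
round 204 68 before 0.0268 now [0.0167 0.0174 0.0217 0.0282 0.0312]
dome 134 134 before 0.0299 now [0.0276 0.0286 0.0297 0.0309 0.0316]
9.8 [0.5949 0.1844 0.0961] [-1.7999e+02  1.0000e-02 -9.6500e+00] [-3.83  0.96  5.97]
[-0.0056  0.0012 -0.0072]
```

Emit:
{"fn": "drive_tool", "kwargs": {
  "commands": [
    [[0.0005,0,0.0009,0,1],[0,0,0,0,1],[0,0,0,0,1]]
  ]
}}

```text
clock: 10.1
tcp_pos: [0.5953, 0.1844, 0.0953]
eef_rot: [-3.141, 0.0, -0.168]
force: [-5.5, 0.9, 6.5]
finger_gap: 0.0005
```

Emit:
{"fn": "drive_tool", "kwargs": {
  "commands": [
    [[0,0,0,0,1],[0,0,0,0,1],[0,0,0,0,1]]
  ]
}}

```text
clock: 10.4
tcp_pos: [0.5953, 0.1844, 0.0954]
eef_rot: [-3.141, 0.0, -0.168]
force: [-4.1, 0.1, 7.1]
finger_gap: 0.0006
```

```bash
python3 chk.py|grep round
```

```text
round 204 67 before 0.0268 now [0.0159 0.0171 0.0221 0.0285 0.0315]
```

Emit:
{"fn": "drive_tool", "kwargs": {
  "commands": [
    [[-0.005,0,-0.009,0,1],[-0.005,0,-0.009,0,1],[0,0,-0.02,0,1],[0,0,-0.005,0,1],[0,0,0,0,1]]
  ]
}}

```text
clock: 10.95
tcp_pos: [0.5863, 0.1859, 0.1388]
eef_rot: [-3.141, -0.002, -0.169]
force: [-0.3, -0.2, -1.0]
finger_gap: 0.0006
```

```bash
python3 chk.py; python3 st.py square .020
```

```text
bar 150 148 before 0.0293 now [0.0274 0.0283 0.0291 0.0299 0.0308]
square 174 172 before 0.023 now [0.0216 0.0222 0.023  0.0238 0.0244]
round 204 201 before 0.0268 now [0.0252 0.026  0.0268 0.0275 0.0281]
dome 134 132 before 0.0299 now [0.0275 0.0288 0.0301 0.031  0.0317]
11.0 [0.5859 0.1858 0.1376] [-1.7999e+02 -4.0000e-02 -9.6600e+00] [ 0.53 -0.28 -0.65]
[-0.0035  0.0727  0.0203]
```

Emit:
{"fn": "drive_tool", "kwargs": {
  "commands": [
    [[-0.0035,0.036,0,0,1],[0,0.0365,0,0,1],[0,0,0.01,0,1],[0,0,0.01,0,1],[0,0,0,0,1]]
  ]
}}

```text
clock: 11.5
tcp_pos: [0.5688, 0.1154, 0.1145]
eef_rot: [3.141, 0.005, -0.168]
force: [-0.1, -0.4, 0.4]
finger_gap: 0.0007
```

```bash
python3 st.py square .004
```

```text
11.5 [0.5688 0.1154 0.1145] [179.94   0.26  -9.64] [-0.15 -0.45  0.43]
[0.0096 0.0004 0.011 ]
```

Emit:
{"fn": "drive_tool", "kwargs": {
  "commands": [
    [[0.004,0,0.005,0,1],[0.004,0,0.005,0,1],[0,0,0,0,1],[0,0,0,0,1]]
  ]
}}

```text
clock: 11.9
tcp_pos: [0.578, 0.114, 0.1075]
eef_rot: [3.141, 0.0, -0.168]
force: [0.7, -0.2, -0.1]
finger_gap: 0.0004
```

Emit:
{"fn": "drive_tool", "kwargs": {
  "commands": [
    [[0.001,0,0.0017,0,1],[0,0,0,0,1],[0,0,0,0,1]]
  ]
}}

```text
clock: 12.2
tcp_pos: [0.579, 0.1135, 0.1062]
eef_rot: [-3.141, -0.0, -0.169]
force: [-0.7, -0.0, -0.4]
finger_gap: 0.0002
```

Emit:
{"fn": "drive_tool", "kwargs": {
  "commands": [
    [[0.001,0,0.0017,0,1],[0,0,0,0,1],[0,0,0,0,1]]
  ]
}}

```text
clock: 12.5
tcp_pos: [0.5798, 0.1133, 0.1042]
eef_rot: [3.142, 0.0, -0.169]
force: [-0.1, 0.0, -0.1]
finger_gap: 0.0003
```

Emit:
{"fn": "drive_tool", "kwargs": {
  "commands": [
    [[0.001,0,0.0017,0,1],[0,0,0,0,1],[0,0,0,0,1]]
  ]
}}

```text
clock: 12.8
tcp_pos: [0.5808, 0.1131, 0.1025]
eef_rot: [3.142, 0.0, -0.169]
force: [-0.1, 0.2, 0.6]
finger_gap: 0.0003
```

Emit:
{"fn": "drive_tool", "kwargs": {
  "commands": [
    [[0.001,0,0.0017,0,1],[0,0,0,0,1],[0,0,0,0,1]]
  ]
}}

```text
clock: 13.1
tcp_pos: [0.5819, 0.113, 0.1012]
eef_rot: [-3.142, -0.0, -0.168]
force: [-0.5, -0.5, 2.3]
finger_gap: 0.0009
```

Emit:
{"fn": "drive_tool", "kwargs": {
  "commands": [
    [[0.001,0,0.0017,0,1],[0.001,0,0.0017,0,1],[0,0,0,0,1]]
  ]
}}

```text
clock: 13.4
tcp_pos: [0.5839, 0.1127, 0.0976]
eef_rot: [-3.141, -0.0, -0.169]
force: [-2.3, 0.7, 4.1]
finger_gap: 0.0002
```

Emit:
{"fn": "drive_tool", "kwargs": {
  "commands": [
    [[0.001,0,0.0017,0,1],[0.001,0,0.0017,0,1],[0,0,0,0,1]]
  ]
}}

```text
clock: 13.7
tcp_pos: [0.5859, 0.1124, 0.0943]
eef_rot: [-3.141, 0.0, -0.168]
force: [-3.8, 0.3, 5.7]
finger_gap: 0.0001
```

Emit:
{"fn": "drive_tool", "kwargs": {
  "commands": [
    [[0.0005,0,0.0009,0,1],[0,0,0,0,1],[0,0,0,0,1]]
  ]
}}

```text
clock: 14.0
tcp_pos: [0.5862, 0.1124, 0.0937]
eef_rot: [-3.141, 0.0, -0.168]
force: [-4.2, 1.0, 5.7]
finger_gap: 0.0005
```

Emit:
{"fn": "drive_tool", "kwargs": {
  "commands": [
    [[0.0005,0,0.0009,0,1],[0,0,0,0,1],[0,0,0,0,1]]
  ]
}}

```text
clock: 14.3
tcp_pos: [0.5867, 0.1122, 0.0928]
eef_rot: [-3.141, 0.0, -0.169]
force: [-5.1, -0.8, 6.8]
finger_gap: 0.0005
```

```bash
python3 chk.py; python3 st.py square .0
```

```text
bar 150 149 before 0.0293 now [0.0277 0.0284 0.029  0.0299 0.0306]
square 174 84 before 0.023 now [0.0125 0.0143 0.0222 0.0283 0.0318]
round 204 203 before 0.0268 now [0.0252 0.0259 0.0266 0.0274 0.028 ]
dome 134 134 before 0.0299 now [0.0274 0.0285 0.0296 0.0304 0.0313]
14.35 [0.5867 0.1122 0.0929] [-1.7999e+02  1.0000e-02 -9.6500e+00] [-4.61  0.94  7.43]
[-0.0066  0.0002 -0.0071]
```

Force along the axis is about 8.5 N and the depth about 10 mm. I'll hold it, then release.

Emit:
{"fn": "drive_tool", "kwargs": {
  "commands": [
    [[0,0,0,0,1],[0,0,0,0,1],[0,0,0,0,1]]
  ]
}}

```text
clock: 14.65
tcp_pos: [0.5867, 0.1123, 0.0929]
eef_rot: [-3.141, 0.0, -0.168]
force: [-5.1, -0.1, 6.8]
finger_gap: 0.0006
```

Emit:
{"fn": "drive_tool", "kwargs": {
  "commands": [
    [[-0.005,0,-0.009,0,1],[-0.005,0,-0.009,0,1],[0,0,-0.02,0,1],[0,0,-0.007,0,1],[0,0,0,0,1]]
  ]
}}

```text
clock: 15.15
tcp_pos: [0.5777, 0.1138, 0.1388]
eef_rot: [-3.141, -0.003, -0.169]
force: [0.2, 0.1, -0.1]
finger_gap: 0.0003
```

```bash
python3 chk.py; python3 st.py round .020
```

```text
bar 150 150 before 0.0293 now [0.028  0.0286 0.0293 0.0298 0.0304]
square 174 174 before 0.023 now [0.0214 0.0221 0.0229 0.0236 0.0244]
round 204 204 before 0.0268 now [0.0253 0.0261 0.0269 0.0277 0.0282]
dome 134 132 before 0.0299 now [0.0277 0.0286 0.0298 0.031  0.0317]
15.2 [0.5773 0.1138 0.1375] [-1.7999e+02 -6.0000e-02 -9.6600e+00] [ 0.04 -0.2  -0.96]
[-0.0101 -0.0713  0.0169]
```

Emit:
{"fn": "drive_tool", "kwargs": {
  "commands": [
    [[-0.005,-0.036,0,0,1],[-0.005,-0.0355,0,0,1],[0,0,0.009,0,1],[0,0,0.008,0,1],[0,0,0,0,1]]
  ]
}}

```text
clock: 15.7
tcp_pos: [0.578, 0.1849, 0.1173]
eef_rot: [3.139, 0.004, -0.169]
force: [0.1, -0.0, -0.9]
finger_gap: 0.0009
```

```bash
python3 st.py round .003
```

```text
15.7 [0.578  0.1849 0.1173] [179.86   0.22  -9.68] [ 0.15 -0.04 -0.9 ]
[ 0.0097 -0.0011  0.0114]
```

Emit:
{"fn": "drive_tool", "kwargs": {
  "commands": [
    [[0.0045,0,0.006,0,1],[0.0045,0,0.006,0,1],[0,0,0,0,1],[0,0,0,0,1]]
  ]
}}

```text
clock: 16.1
tcp_pos: [0.5881, 0.184, 0.1081]
eef_rot: [3.141, 0.0, -0.169]
force: [0.4, 0.3, -0.4]
finger_gap: 0.0005
```

Emit:
{"fn": "drive_tool", "kwargs": {
  "commands": [
    [[0.001,0,0.0017,0,1],[0,0,0,0,1],[0,0,0,0,1]]
  ]
}}

```text
clock: 16.4
tcp_pos: [0.5889, 0.1844, 0.1068]
eef_rot: [-3.141, -0.0, -0.168]
force: [-0.1, 0.6, -0.5]
finger_gap: 0.0004
```

Emit:
{"fn": "drive_tool", "kwargs": {
  "commands": [
    [[0.001,0,0.0017,0,1],[0,0,0,0,1],[0,0,0,0,1]]
  ]
}}

```text
clock: 16.7
tcp_pos: [0.5899, 0.1842, 0.1049]
eef_rot: [3.142, 0.0, -0.169]
force: [-0.0, 0.2, -0.0]
finger_gap: 0.0008
```

Emit:
{"fn": "drive_tool", "kwargs": {
  "commands": [
    [[0.001,0,0.0017,0,1],[0,0,0,0,1],[0,0,0,0,1]]
  ]
}}

```text
clock: 17.0
tcp_pos: [0.5908, 0.1841, 0.1035]
eef_rot: [-3.141, 0.0, -0.168]
force: [-2.2, -0.4, 2.7]
finger_gap: 0.0006
```

Contact comes at the same place as before. The target is z ≈ 0.0954.

Emit:
{"fn": "drive_tool", "kwargs": {
  "commands": [
    [[0.001,0,0.0017,0,1],[0.001,0,0.0017,0,1],[0,0,0,0,1]]
  ]
}}

```text
clock: 17.3
tcp_pos: [0.5929, 0.1837, 0.0999]
eef_rot: [-3.141, 0.0, -0.169]
force: [-2.5, -0.1, 4.1]
finger_gap: 0.0007
```

Emit:
{"fn": "drive_tool", "kwargs": {
  "commands": [
    [[0.001,0,0.0017,0,1],[0.001,0,0.0017,0,1],[0,0,0,0,1]]
  ]
}}

```text
clock: 17.6
tcp_pos: [0.5948, 0.1834, 0.0965]
eef_rot: [-3.141, 0.0, -0.168]
force: [-4.6, 1.0, 5.6]
finger_gap: 0.0005
```

Emit:
{"fn": "drive_tool", "kwargs": {
  "commands": [
    [[0.0005,0,0.0009,0,1],[0,0,0,0,1],[0,0,0,0,1]]
  ]
}}

```text
clock: 17.9
tcp_pos: [0.5952, 0.1834, 0.0959]
eef_rot: [-3.141, 0.0, -0.168]
force: [-4.4, 0.2, 5.8]
finger_gap: 0.0003
```

Emit:
{"fn": "drive_tool", "kwargs": {
  "commands": [
    [[0.0002,0,0.0003,0,1],[0,0,0,0,1],[0,0,0,0,1]]
  ]
}}

```text
clock: 18.2
tcp_pos: [0.5953, 0.1833, 0.0956]
eef_rot: [-3.141, 0.0, -0.168]
force: [-5.4, 0.2, 6.5]
finger_gap: 0.0006
```

```bash
python3 chk.py
```

```text
bar 150 150 before 0.0293 now [0.028  0.0285 0.029  0.0298 0.0304]
square 174 174 before 0.023 now [0.0213 0.0222 0.023  0.0237 0.0243]
round 204 77 before 0.0268 now [0.0161 0.0171 0.0221 0.029  0.032 ]
dome 134 133 before 0.0299 now [0.0273 0.0287 0.0299 0.0311 0.0318]
```

Emit:
{"fn": "drive_tool", "kwargs": {
  "commands": [
    [[0,0,0,0,1],[0,0,0,0,1],[0,0,0,0,1]]
  ]
}}

```text
clock: 18.55
tcp_pos: [0.5953, 0.1833, 0.0956]
eef_rot: [-3.141, 0.0, -0.168]
force: [-5.5, 0.6, 5.8]
finger_gap: 0.0004
```

Emit:
{"fn": "drive_tool", "kwargs": {
  "commands": [
    [[-0.005,0,-0.009,0,1],[-0.005,0,-0.009,0,1],[0,0,-0.03,0,1],[0,0,-0.03,0,1],[0,0,-0.02,0,1]]
  ]
}}

```text
clock: 19.05
tcp_pos: [0.5861, 0.1848, 0.1959]
eef_rot: [-3.141, -0.003, -0.169]
force: [1.0, 0.5, 0.0]
finger_gap: 0.0005
```

Emit:
{"fn": "drive_tool", "kwargs": {
  "commands": [
    [[0,0,0,0,1],[0,0,0,0,1],[0,0,0,0,1]]
  ]
}}

```text
clock: 19.35
tcp_pos: [0.5851, 0.1846, 0.1911]
eef_rot: [3.14, 0.003, -0.169]
force: [0.1, 0.4, -0.1]
finger_gap: 0.0004
```

```bash
python3 chk.py pics/s3.png; python3 st.py round 0; python3 - <<'E'
from cell import env
import cv2
im,_=env.snapshot("scene");cv2.imwrite("pics/s4.png",im[:,:,::-1])
E
```

```text
bar 150 150 before 0.0293 now [0.028  0.0285 0.0292 0.0301 0.0308]
square 174 174 before 0.023 now [0.0215 0.0222 0.0229 0.0238 0.0245]
round 204 204 before 0.0268 now [0.0251 0.0259 0.0266 0.0275 0.0283]
dome 134 132 before 0.0299 now [0.0276 0.0289 0.0302 0.0308 0.0317]
19.4 [0.585  0.1846 0.1909] [ 1.7992e+02  1.7000e-01 -9.6700e+00] [ 0.04 -0.08  0.42]
[ 0.0044 -0.0003  0.0876]
```

View pics/s4.png

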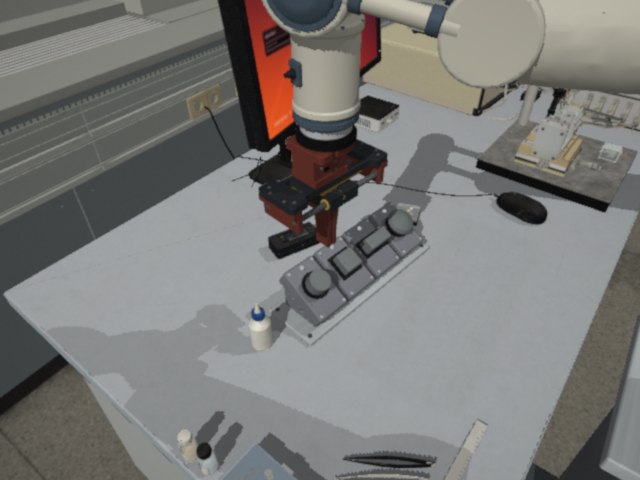

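The hand is clear above the row. All four keys are up, and the bottle (260,330), brick (290,240) and chip box (410,212) are where they started. I'm handing in.

```bash
python3 -c "
from cell import env
print(env.sign_off())"
```

```text
the job is handed in; nothing more can be done
None
```

I pressed the keys in the order asked: bar, round flat, square, then round flat again. I handed the job in at about 19.4 s; the sign-off gives no verdict.

- **Presses:** each key was pressed with the closed fingertips moving along its axis. It went down about 10 mm, judged by hand travel and the camera depth. Axial force was about 8 N, and I saw nothing above about 9 N on the tool. Each hold lasted at least 0.3 s at full depth.
- **Release:** after each press the camera showed all four caps back at their starting heights, within 0.3 mm, before I went on.
- **Last check:** all keys were up, the mushroom stop key stood at its starting height in every check, and the force on the hand was about zero. The hand stood about 90 mm above the keys. The bottle, brick and chip box looked unmoved in the picture, but I did not measure their positions.
- **Disagreements:** the camera views differed by up to 3 mm on the cap positions, so I used contact force to find each cap's height. The force reading wavered by about 0.5–1 N, so the depths rest on travel and camera depth as well as force.

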